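# Clip the orange lid onto the spice keeper

## Task

Take the orange lid with the two slots and put it on the white spice keeper, so that the keeper's two black snap hooks come up through the slots, then push it straight down until both hooks click over it and it lies fully home on the rim. Push it on with the gripper rather than dropping it, and let go at the end.

Things in the scene. Friction and masses are not known exactly. Their poses are not given: they have to be found in the camera images.
- lid: Orange lid, 70 g, lying level on the counter: plate 160 (x) by 100 (y) by 5 mm with a grip ridge in the middle, 50 (x) by 22 (y) mm, top 40 mm above the underside: pinch it across y from above. Two 30 mm square through slots, centred 42 mm from the middle along +x and -x. Origin: centre of the underside, z up. A half turn gives the same lid. The same-shaped blue lid without slots is a bystander.
- keeper: White open box fixed to the counter, 150 (x) by 90 (y) by 40 mm high, wall 5 mm, a black snap hook standing up near each end of its x axis, tops 77 mm above the counter, low tins between. Origin: centre of its underside, z up. Lid home: its underside on the rim 40 mm above this origin, middles in line, lid x along keeper x either way round; the hooks then rise 32 mm above the lid's plate.
- hook_a (a joint): Bend (rad) of the hook at the keeper's +x end: 0 when upright (free or clicked), 0.1 to 0.2 as the lid passes, springs back by itself. 14 mm wide (y). Stem's outer face 55 mm from the keeper's middle; nose out to 61 mm, its underside 47 mm high; from there a ramp leans in to the tip, 47 mm from the middle. The slot's outer edge rides down the ramp and bends the hook inwards.
- hook_b (a joint): The same for the hook at the keeper's -x end. Pushing the lid past both noses takes about 10 to 15 N in all (more if off centre), its weight does not do it; the tips enter the slots even 8 mm off centre.
Not all that is in view belongs to the job. Several things look just like the lid: the one meant starts farthest to the robot's right.

How it is judged:
By the outcome, as a careful person would: the job done as asked, in the order asked, and still so for the second after the job is handed in, with the robot touching nothing.
It also fails if it takes over 42 s, if anything falls off the work surface, if the arm or the gripper's body presses on something with over 40 N, if the wrist force passes 120 N, or if a joint passes its speed limit or range.

## Robot

A 6-joint arm with a two-finger parallel gripper is mounted at the origin on the work surface. World frame = base frame: x ahead of the robot, y to its left, z up, the work surface at z = 0. Lengths are in m, angles in rad, forces in N, time in s.
With the tool pointing down it reaches from about 0.35 to 0.975 m from the base axis. Payload 4.9 kg.
Tool frame: the origin (TCP) lies on the front face of the gripper's body, between the roots of the fingers; the fingertips stand ctrl.tip_extent ahead of it and the grasp point (between the pads) lies 54 mm ahead of it (ctrl.tip_extent is the distance from the TCP to the fingertips, in m); z points along the fingers, y is the line along which they close (so a half turn about z gives the same grasp; the last joint's range is limited). The gripper opens to 85 mm and grips with 20 to 120 N. Pads are 22 mm wide; open, the fingers measure 114 mm over their backs; the gripper's body (76 mm by 85 mm) begins 54 mm behind the grasp point. The pads swing forward as they close: fully open they stand 13 mm farther back than shut.
Start: joints at [1.104, 0.053, 1.613, -0, 1.476, -0.119], TCP at [0.213, 0.588, 0.304] pointing down, gripper open.
Joint ranges: [-3.01, 3.01], [-1.01, 2.22], [0.06, 2.58], [-1.02, 4.17], [0.09, 2.62], [-3.14, 3.14]. Speed limits (rad/s): [2.57, 2.57, 3.14, 3.14, 3.14, 3.14].

## Interface

Orientations are given as a rotation vector (axis times angle).
In Python, from station import ctrl gives the robot as it stands.
- The arm moves only by the tool apply_moves, never from a script. Its argument "rows" is one flat list of numbers, 6 for each row, row after row: the shift along the tool's x, y, z normalised to -1 to 1, where 1 is 0.6 m, then the turn, a rotation vector about the tool's x, y, z normalised to -1 to 1, where 1 is 90 degrees. A call has 1 to 20 rows; each row is the pose to reach, as a shift and turn from the pose commanded when the call began, along the tool's axes at that moment; what a row does not reach only later rows make up. A row lasts 1/10 s, in which the tool goes at most 50 mm and 8.59 degrees, less where a joint would pass 70% of its speed; a pose out of reach is approached as far as the arm can. A call with a number of a shift or a turn outside -1 to 1 is refused whole. A call with a gripper value outside its range is refused whole. "grip" is the opening, from 0 (shut) to 1 (fully open), set as the call begins (left out, the last holds). The fingers move at their own pace and stop on an object; "grip_force" is the grip in N (left out, the last holds). Time passes only in rows, so rows that repeat a pose let the fingers close. It gives the time, the measured TCP pose, the force, the opening and the grip force at its end, in the units of the state.
- ctrl.get_obs(): the state, without advancing time (a new reading comes with each control period).
- ctrl.get_image(name): name is "side" or "top"; returns (picture, depth): 420x560x3 uint8, blue, green, red; 420x560 float32, m along the optical axis (not along the pixel's ray), 0 where there is no reading.
- ctrl.camera_model(name): a dict with "mtx" (3x3 intrinsics, pixels), "k1" (the pictures are not rectified: a ray, as slopes to the right and down, at radius r is drawn at 1 + k1 r^2 times it, then the intrinsics apply), "R" (3x3) and "t" (3): a world point X has camera coordinates R X + t. Camera axes: x right, y down, z forward; pixel columns grow to the right and rows downward; lengths in m; the calibration is good to about 2 mm. A picture is of the moment at which its call begins. camera_model takes no time and is no camera call.
- ctrl.finish_job(): hands the job in; it is judged then, once.
The state is a dict: "t": time; "q": joint angles; "dq": joint speeds; "effort": joint torques, N m; "tool_pos": TCP position; "tool_rot": TCP orientation; "contact_force": force on the tool from outside, world axes, zero at the start; "wrist_torque": the same for the moment, N m; "opening": finger opening in m; "grip_force": force on a finger pad.
Only numpy, scipy, OpenCV 4.12 (cv2) and the standard library are available. Lean on these libraries where they do the work, as an engineer would, in place of code of your own. Each camera call takes 0.05 s, during which the arm holds its last target. There are 200 camera calls.

## Working session

There is one attempt and no reset: what is moved stays moved. The work goes in short steps, Python scripts to look and compute and a tool call to move; the robot and the scene stay as the last step left them, time stands still between calls to the robot, and variables do not carry over. Pictures are saved under pics/ and viewed, at most 10 in all, crops included, and the job is handed in when it is done.

Besides the shell and the picture viewer there is one more tool, called after "Call:" by a JSON object that holds its "name" and its "arguments". apply_moves: Moves the arm, as the interface text tells. Its arguments: {"type":"object","properties":{"rows":{"type":"array","items":{"type":"number"}},"grip":{"type":"number"},"grip_force":{"type":"number"}},"required":["rows"]}

```bash
mkdir -p pics; cat > h.py <<'E'
import numpy as np, cv2
from station import ctrl
def world(name,px,depth):
    m=ctrl.camera_model(name);K=np.array(m["mtx"]);R=np.array(m["R"]);t=np.array(m["t"])
    px=np.atleast_2d(px).astype(float)
    d=np.c_[(px[:,0]-K[0,2])/K[0,0],(px[:,1]-K[1,2])/K[1,1]]
    u=d.copy()
    for _ in range(20): u=d/(1+m["k1"]*(u**2).sum(1,keepdims=True))
    z=np.array([depth[int(round(p[1])),int(round(p[0]))] for p in px])
    return (np.c_[u,np.ones(len(u))]*z[:,None]-t)@R
E
python3 - <<'E'
from h import *
for n in("top","side"):
    im,d=ctrl.get_image(n); cv2.imwrite(f"pics/{n}0.png",im); np.save(f"{n}0.npy",d)
    m=ctrl.camera_model(n);R=np.array(m["R"]);print(n,-R.T@np.array(m["t"]),R.round(2).tolist())
o=ctrl.get_obs();print(o["t"],o["tool_pos"],o["tool_rot"],ctrl.tip_extent)
E
```

```text
top [0.20468635 0.05956294 1.09013654] [[-0.12, -0.99, -0.01], [-0.97, 0.12, -0.22], [0.22, -0.02, -0.98]]
side [ 0.02422583 -0.51979022  0.72951458] [[0.79, -0.61, -0.01], [-0.44, -0.56, -0.71], [0.43, 0.56, -0.71]]
0.1 [0.21280503 0.5871882  0.30277087] [-5.43419656e-01 -3.09363598e+00  2.80570239e-03] 0.0726
```

View pics/top0.png

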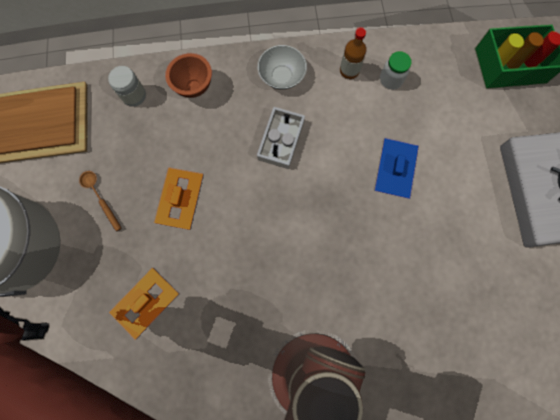

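View pics/side0.png

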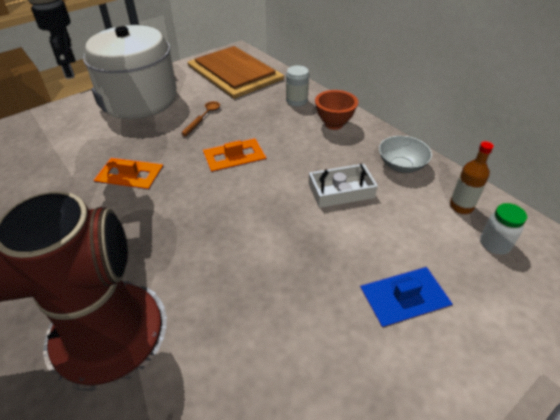

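The top view shows slotted orange lids at (180,198) and (143,303), the keeper at (282,137) and the blue lid at (397,168). Image right is −y, so the lid at (180,198) is the one meant. The side view shows it at (235,153) and the keeper at (343,186).

```bash
cat >> h.py <<'E'
def cloud(n,im,d,box):
    x0,y0,x1,y1=box
    g=np.array([(x,y) for y in range(y0,y1) for x in range(x0,x1) if d[y,x]>0])
    return world(n,g,d),im[g[:,1],g[:,0]].astype(int)
def rect(P):
    c,s,a=cv2.minAreaRect((P[:,:2]*1000).astype(np.float32))
    if s[0]<s[1]: s=s[::-1];a+=90
    return np.round(c,1),np.round(s,1),round((a+90)%180-90,1)
E
python3 - <<'E'
from h import *
L={"top":(145,160,215,240),"side":(195,130,275,175)};B={"top":(120-0,260,190,345),"side":(85,150,170,195)}
Kp={"top":(250,98,315,175),"side":(300,155,385,215)}
for n in("top","side"):
    im=cv2.imread(f"pics/{n}0.png");d=np.load(f"{n}0.npy")
    for nm,b in(("lid",L[n]),("other",B[n])):
        P,c=cloud(n,im,d,b);o=(c[:,2]>110)&(c[:,2]-c[:,0]>90)
        Q=P[o];pl=Q[Q[:,2]<.013];rt=Q[Q[:,2]>.032]
        print(n,nm,"plate",rect(pl),np.median(pl[:,2]).round(4),"ridge",rect(rt),rt[:,2].max().round(4),np.median(rt[:,2]).round(4))
    P,c=cloud(n,im,d,Kp[n])
    r=P[(P[:,2]>.034)&(P[:,2]<.045)&(c.min(1)>90)];print(n,"rim",rect(r),np.median(r[:,2]).round(4))
    h=P[P[:,2]>.055]
    cen=np.array(rect(r)[0])/1000;print("hooks",len(h),h[:,2].max().round(4))
    _,lab,cc=cv2.kmeans(h.astype(np.float32),2,None,(3,30,.0001),5,0);print(cc.round(4),cc.mean(0).round(4))
    x=cv2.resize(im[Kp[n][1]-5:Kp[n][3]+5,Kp[n][0]-5:Kp[n][2]+5],None,fx=5,fy=5,interpolation=2)
    y=cv2.resize(im[L[n][1]-5:L[n][3]+5,L[n][0]-5:L[n][2]+5],None,fx=5,fy=5,interpolation=2)
    H=max(x.shape[0],y.shape[0]);z=np.hstack([np.pad(k,((0,H-k.shape[0]),(0,0),(0,0))) for k in(x,y)])
    cv2.imwrite(f"pics/{n}c.png",z);print(z.shape)
E
```

```text
top lid plate (array([503. , 306.6]), array([157.4,  99.7]), -17.6) 0.005 ridge (array([502.5, 307.1]), array([48.4, 21.8]), -18.0) 0.0445 0.0396
top other plate (array([232.8, 418.2]), array([158. ,  98.5]), -49.4) 0.0048 ridge (array([233.2, 417.4]), array([48.7, 21.4]), -47.1) 0.0439 0.0396
top rim (array([635.8,   7.9]), array([151.5,  91.5]), -24.6) 0.039
hooks 64 0.0795
[[ 0.6763 -0.0123  0.0715]
 [ 0.5896  0.0283  0.0678]] [0.633  0.008  0.0696]
(450, 775, 3)
side lid plate (array([506.9, 312. ]), array([163.1, 121.4]), -17.1) 0.0056 ridge (array([502.2, 301.8]), array([49.7, 25.4]), -18.0) 0.0437 0.0399
side other plate (array([233.7, 421.2]), array([167. , 112.4]), -49.8) 0.006 ridge (array([232.4, 414.4]), array([50.7, 24.1]), -48.3) 0.0446 0.0405
side rim (array([663.9,  -2.1]), array([218.9, 106.8]), -17.7) 0.0394
hooks 86 0.0811
[[ 0.6791 -0.0173  0.0693]
 [ 0.5895  0.0263  0.0671]] [0.6343 0.0045 0.0682]
(350, 925, 3)
```

View pics/topc.png

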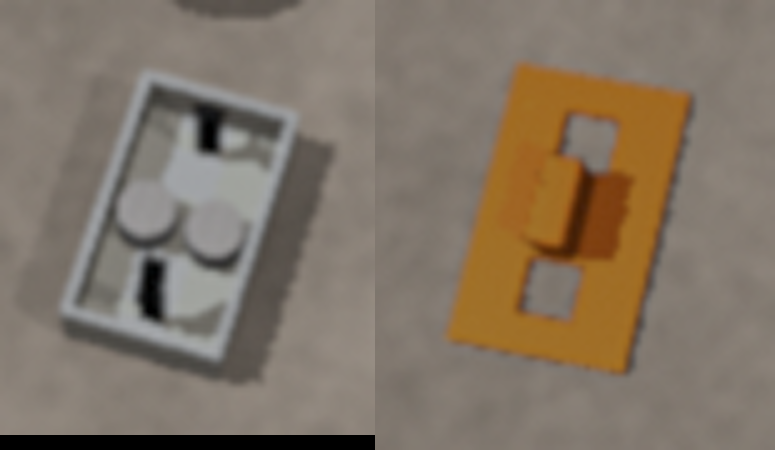

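```bash
cat >> h.py <<'E'
from scipy.spatial.transform import Rotation as Ro
def go(xyz,yaw,base=None):
    """row to reach TCP xyz, pointing down, tool y along yaw+90 deg (mod 180)"""
    o=ctrl.get_obs();p=o["tool_pos"];R=Ro.from_rotvec(o["tool_rot"]).as_matrix()
    best=None
    for k in(0,180):
        a=np.radians(yaw+90+k);y=np.array([np.cos(a),np.sin(a),0]);z=np.array([0,0,-1.]);T=np.c_[np.cross(y,z),y,z]
        r=Ro.from_matrix(R.T@T).as_rotvec()
        if best is None or np.linalg.norm(r)<np.linalg.norm(best): best=r
    print("t",o["t"],"pos",p.round(4),"row",(R.T@(np.array(xyz)-p)/.6).round(4),(best/(np.pi/2)).round(4))
E
python3 - <<'E'
from h import *
go((.503,.306,.15),-17.8);go((.503,.306,.088),-17.8)
E
```

```text
t 0.1 pos [0.2128 0.5872 0.3028] row [-0.6145 -0.2753  0.255 ] [-0.0012 -0.0002 -0.0236]
t 0.1 pos [0.2128 0.5872 0.3028] row [-0.6145 -0.2751  0.3583] [-0.0012 -0.0002 -0.0236]
```

Call:
{"name": "apply_moves", "arguments": {"rows": [-0.614, -0.275, 0.255, 0, 0, -0.024, -0.614, -0.275, 0.255, 0, 0, -0.024, -0.614, -0.275, 0.255, 0, 0, -0.024, -0.614, -0.275, 0.255, 0, 0, -0.024, -0.614, -0.275, 0.255, 0, 0, -0.024, -0.614, -0.275, 0.255, 0, 0, -0.024, -0.614, -0.275, 0.255, 0, 0, -0.024, -0.614, -0.275, 0.255, 0, 0, -0.024, -0.614, -0.275, 0.255, 0, 0, -0.024, -0.614, -0.275, 0.255, 0, 0, -0.024, -0.614, -0.275, 0.255, 0, 0, -0.024, -0.614, -0.275, 0.255, 0, 0, -0.024, -0.614, -0.275, 0.255, 0, 0, -0.024], "grip": 1}}

```text
t: 1.4
tool_pos: [0.5026, 0.308, 0.1516]
tool_rot: [0.482, 3.104, 0.001]
contact_force: [1.0, 0.9, 0.6]
opening: 0.0855
grip_force: 0.0
```

```bash
python3 - <<'E'
from h import *
im,d=ctrl.get_image("side");cv2.imwrite("pics/s1.png",cv2.resize(im[60:240,150:390],None,fx=3,fy=3,interpolation=2))
go((.503,.306,.088),-17.8);print(ctrl.tip_extent,ctrl.get_obs()["contact_force"])
E
```

```text
t 1.45 pos [0.5026 0.3079 0.1516] row [-0.0015 -0.003   0.106 ] [0.0005 0.0004 0.0015]
0.0726 [0.67758254 0.54484206 0.41453351]
```

View pics/s1.png

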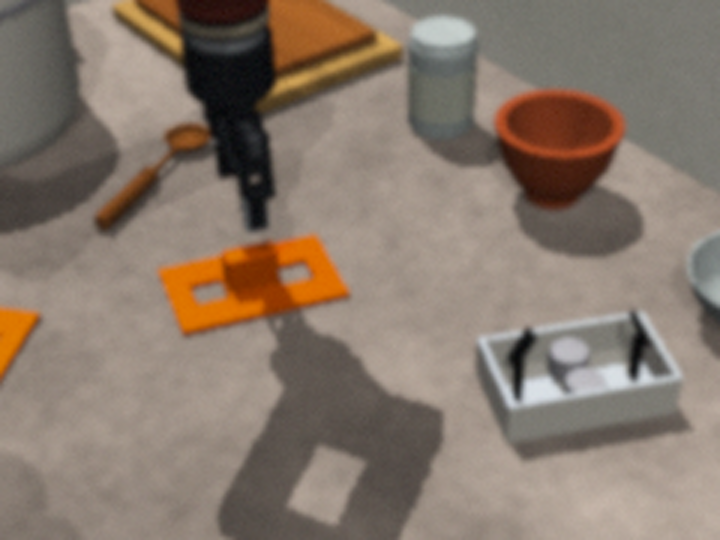

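The gripper hangs over the ridge (about (250,265) in the crop), with the fingers straddling it. I'll go down and grip.

Call:
{"name": "apply_moves", "arguments": {"rows": [-0.002, -0.002, 0.05, 0, 0, 0, -0.002, -0.002, 0.09, 0, 0, 0, -0.002, -0.002, 0.105, 0, 0, 0, -0.002, -0.002, 0.105, 0, 0, 0, -0.002, -0.002, 0.105, 0, 0, 0, -0.002, -0.002, 0.105, 0, 0, 0]}}

```text
t: 2.05
tool_pos: [0.5049, 0.306, 0.0897]
tool_rot: [0.484, 3.101, 0.003]
contact_force: [-0.1, -0.1, 1.1]
opening: 0.0858
grip_force: 0.0
```

Call:
{"name": "apply_moves", "arguments": {"rows": [0, 0, 0, 0, 0, 0, 0, 0, 0, 0, 0, 0, 0, 0, 0, 0, 0, 0, 0, 0, 0, 0, 0, 0, 0, 0, 0, 0, 0, 0, 0, 0, 0, 0, 0, 0, 0, 0, 0, 0, 0, 0, 0, 0, 0, 0, 0, 0, 0, 0, 0, 0, 0, 0, 0, 0, 0, 0, 0, 0], "grip": 0, "grip_force": 60}}

```text
t: 3.05
tool_pos: [0.5041, 0.3054, 0.0882]
tool_rot: [0.485, 3.103, 0.0]
contact_force: [0.3, -0.4, 2.8]
opening: 0.0209
grip_force: 59.6
```

Call:
{"name": "apply_moves", "arguments": {"rows": [0, 0, -0.06, 0, 0, 0, 0, 0, -0.12, 0, 0, 0, 0, 0, -0.18, 0, 0, 0, 0, 0, -0.22, 0, 0, 0, 0, 0, -0.22, 0, 0, 0, 0, 0, -0.22, 0, 0, 0]}}

```text
t: 3.65
tool_pos: [0.5035, 0.3052, 0.2191]
tool_rot: [-0.485, -3.103, 0.001]
contact_force: [0.0, 0.7, -0.6]
opening: 0.021
grip_force: 59.2
```

```bash
python3 - <<'E'
from h import *
o=ctrl.get_obs();print(o["opening"],o["grip_force"]);go((.636,.0065,.218),-24.9)
E
```

```text
0.020972204223702252 59.211530685424805
t 3.65 pos [0.5035 0.3052 0.2191] row [-0.3622 -0.4067  0.0019] [-0.0004 -0.0004  0.0793]
```

Call:
{"name": "apply_moves", "arguments": {"rows": [-0.045, -0.05, 0, 0, 0, 0.01, -0.09, -0.1, 0, 0, 0, 0.02, -0.135, -0.15, 0, 0, 0, 0.03, -0.18, -0.2, 0, 0, 0, 0.04, -0.225, -0.25, 0, 0, 0, 0.05, -0.27, -0.3, 0, 0, 0, 0.06, -0.315, -0.355, 0, 0, 0, 0.07, -0.345, -0.39, 0, 0, 0, 0.079, -0.362, -0.407, 0, 0, 0, 0.079, -0.362, -0.407, 0, 0, 0, 0.079, -0.362, -0.407, 0, 0, 0, 0.079, -0.362, -0.407, 0, 0, 0, 0.079, -0.362, -0.407, 0, 0, 0, 0.079]}}

```text
t: 4.95
tool_pos: [0.6358, 0.0079, 0.2197]
tool_rot: [-0.674, -3.068, -0.0]
contact_force: [0.2, -0.1, -0.8]
opening: 0.021
grip_force: 59.2
```

```bash
python3 - <<'E'
from h import *
T=[]
for n in("top","side"):
    im,d=ctrl.get_image(n); b=(215,60,360,200) if n=="top" else (270,70,420,230)
    P,c=cloud(n,im,d,b);o=(c[:,2]>90)&(c[:,2]-c[:,0]>80)&(P[:,2]>.09)&(np.hypot(P[:,0]-.635,P[:,1]-.007)<.12);Q=P[o]
    pl=Q[Q[:,2]<.145];print(n,rect(pl),np.median(pl[:,2]))
    T.append(cv2.resize(im[b[1]:b[3],b[0]:b[2]],(400,400)))
cv2.imwrite("pics/s2.png",np.hstack(T));go((.636,.0065,.15),-24.9)
E
```

```text
top (array([0., 0.]), array([0., 0.]), 0.0) nan
side (array([635.7,   7.9]), array([160.5, 103.7]), -24.5) 0.13764501342557095
t 5.05 pos [0.636  0.0076 0.2201] row [-0.0007 -0.0017  0.1168] [0.0001 0.0001 0.0012]
  return _methods._mean(a, axis=axis, dtype=dtype,
  ret = ret.dtype.type(ret / rcount)
```

View pics/s2.png

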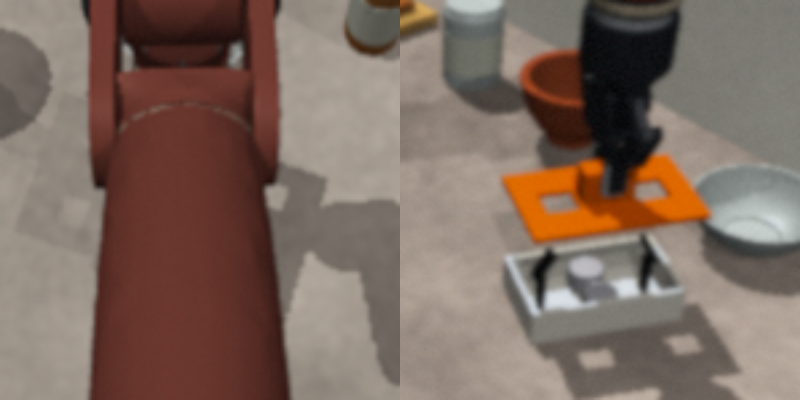

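The top view is blocked by the arm. In the side view the lid hangs level over the keeper, with its slots (560,203) and (650,190) above the hooks (545,262) and (647,245). Next I'll lower it onto the tips.

Call:
{"name": "apply_moves", "arguments": {"rows": [0, -0.0015, 0.03, 0, 0, 0.001, 0, -0.0015, 0.06, 0, 0, 0.001, 0, -0.0015, 0.08, 0, 0, 0.001, 0, -0.0015, 0.1, 0, 0, 0.001, 0, -0.0015, 0.117, 0, 0, 0.001, 0, -0.0015, 0.117, 0, 0, 0.001, 0, -0.0015, 0.117, 0, 0, 0.001, 0, -0.0015, 0.117, 0, 0, 0.001]}}

```text
t: 5.85
tool_pos: [0.6362, 0.0057, 0.1505]
tool_rot: [0.679, 3.066, 0.0]
contact_force: [-0.1, 1.0, -0.4]
opening: 0.0209
grip_force: 59.3
```

```bash
python3 - <<'E'
from h import *
im,d=ctrl.get_image("side"); cv2.imwrite("pics/s3.png",cv2.resize(im[110:230,280:420],(700,600),interpolation=2))
o=ctrl.get_obs();print(o["contact_force"],o["wrist_torque"],o["opening"]);go((.6358,.0068,.128),-24.9)
E
```

```text
[-0.25160007  0.41039089 -0.04705056] [-0.02072463 -0.00208747 -0.03922104] 0.020677856575415
t 5.9 pos [0.6363 0.0057 0.1506] row [0.0015 0.0013 0.0377] [ 0.0003  0.0007 -0.0008]
```

View pics/s3.png

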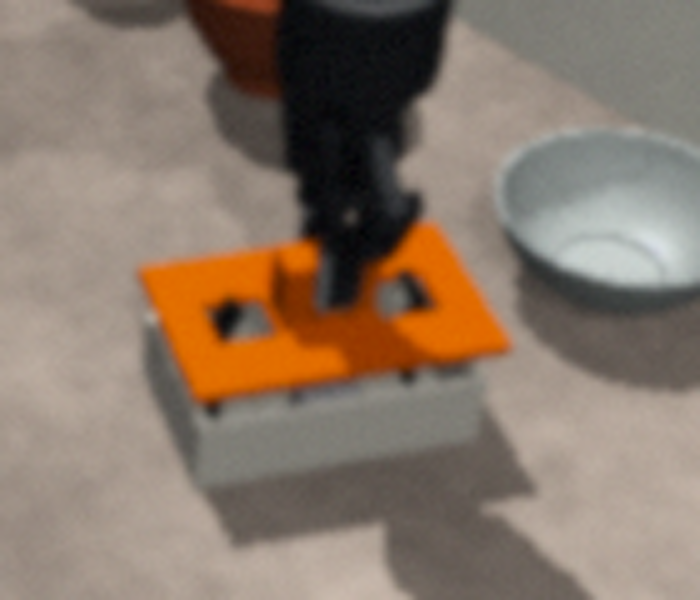

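Both black tips stand in the slots, at (230,320) and (412,290), and there is no force. Now I'll push straight down.

Call:
{"name": "apply_moves", "arguments": {"rows": [0.0015, 0.0013, 0.005, 0, 0, 0, 0.0015, 0.0013, 0.01, 0, 0, 0, 0.0015, 0.0013, 0.015, 0, 0, 0, 0.0015, 0.0013, 0.02, 0, 0, 0, 0.0015, 0.0013, 0.024, 0, 0, 0, 0.0015, 0.0013, 0.028, 0, 0, 0, 0.0015, 0.0013, 0.032, 0, 0, 0, 0.0015, 0.0013, 0.035, 0, 0, 0, 0.0015, 0.0013, 0.038, 0, 0, 0, 0.0015, 0.0013, 0.038, 0, 0, 0, 0.0015, 0.0013, 0.038, 0, 0, 0, 0.0015, 0.0013, 0.038, 0, 0, 0]}}

```text
t: 7.1
tool_pos: [0.6356, 0.0072, 0.128]
tool_rot: [0.679, 3.067, 0.001]
contact_force: [-4.8, 2.2, 7.5]
opening: 0.0207
grip_force: 60.9
```

Call:
{"name": "apply_moves", "arguments": {"rows": [0, 0, 0.002, 0, 0, 0, 0, 0, 0.004, 0, 0, 0, 0, 0, 0.004, 0, 0, 0, 0, 0, 0.004, 0, 0, 0, 0, 0, 0.004, 0, 0, 0]}}

```text
t: 7.6
tool_pos: [0.6359, 0.0072, 0.128]
tool_rot: [0.678, 3.067, 0.0]
contact_force: [-8.8, 2.7, 19.3]
opening: 0.0208
grip_force: 62.3
```

```bash
cat > m.py <<'E'
from h import *
def look(f):
    im,d=ctrl.get_image("side"); cv2.imwrite(f,cv2.resize(im[110:230,280:420],(700,600),interpolation=2))
    P,c=cloud("side",im,d,(270,110,420,230));o=(c[:,2]>90)&(c[:,2]-c[:,0]>80)&(np.hypot(P[:,0]-.635,P[:,1]-.007)<.12);Q=P[o];pl=Q[(Q[:,2]<.06)&(Q[:,2]>.03)]
    print(rect(pl),"plane z=",np.linalg.lstsq(np.c_[pl[:,:2]-[.636,.007],np.ones(len(pl))],pl[:,2],rcond=None)[0])
    o=ctrl.get_obs();print(o["t"],o["tool_pos"],o["contact_force"])
E
python3 -c "from m import *;look('pics/s4.png')"
```

```text
(array([636. ,   6.3]), array([162.2, 104.6]), -25.4) plane z= [7.81475297e-04 6.77040877e-06 4.59380753e-02]
7.65 [0.63587545 0.00713728 0.12796916] [-9.51757862  3.14817771 18.3688356 ]
```

View pics/s4.png

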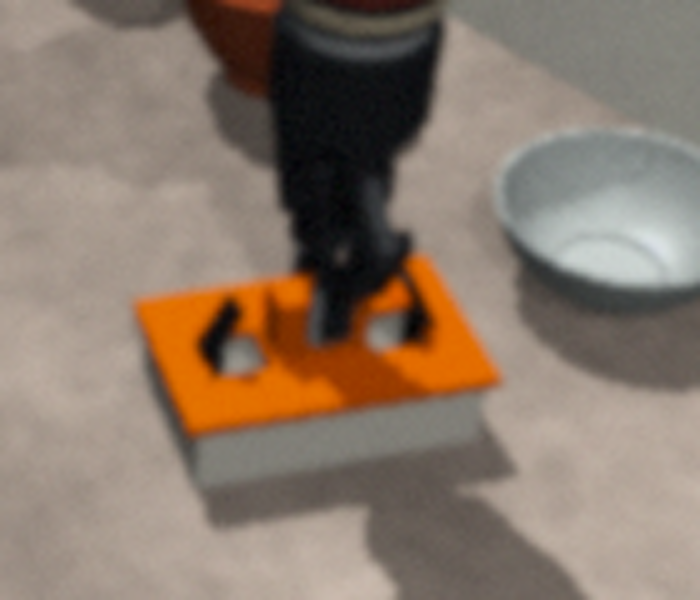

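The lid is level and seated at about 45 mm, with both hooks through the slots. A 9 N sideways force along the keeper's −x shows it is a little off towards +x, so I'll relieve that and push again.

Call:
{"name": "apply_moves", "arguments": {"rows": [0.0015, 0, -0.003, 0, 0, 0, 0.003, 0, -0.003, 0, 0, 0, 0.003, 0, -0.003, 0, 0, 0, 0.003, 0, -0.003, 0, 0, 0]}}

```text
t: 8.05
tool_pos: [0.6353, 0.0072, 0.128]
tool_rot: [0.678, 3.063, -0.0]
contact_force: [0.6, -0.4, 7.3]
opening: 0.0208
grip_force: 60.6
```

Call:
{"name": "apply_moves", "arguments": {"rows": [0, 0, 0.002, 0, 0, 0, 0, 0, 0.004, 0, 0, 0, 0, 0, 0.005, 0, 0, 0, 0, 0, 0.005, 0, 0, 0]}}

```text
t: 8.45
tool_pos: [0.6354, 0.0073, 0.128]
tool_rot: [0.678, 3.064, -0.001]
contact_force: [-7.9, -0.7, 22.2]
opening: 0.0211
grip_force: 62.8
```

Call:
{"name": "apply_moves", "arguments": {"rows": [0, 0, -0.005, 0, 0, 0, 0, 0, -0.005, 0, 0, 0]}}

```text
t: 8.65
tool_pos: [0.6348, 0.0074, 0.128]
tool_rot: [0.678, 3.064, -0.0]
contact_force: [0.1, -0.1, 10.5]
opening: 0.0208
grip_force: 60.9
```

Call:
{"name": "apply_moves", "arguments": {"rows": [0, 0, 0, 0, 0, 0, 0, 0, 0, 0, 0, 0, 0, 0, 0, 0, 0, 0, 0, 0, 0, 0, 0, 0, 0, 0, 0, 0, 0, 0, 0, 0, 0, 0, 0, 0, 0, 0, -0.02, 0, 0, 0, 0, 0, -0.05, 0, 0, 0, 0, 0, -0.1, 0, 0, 0, 0, 0, -0.15, 0, 0, 0, 0, 0, -0.2, 0, 0, 0, 0, 0, -0.25, 0, 0, 0, 0, 0, -0.25, 0, 0, 0, 0, 0, -0.25, 0, 0, 0], "grip": 1}}

```text
t: 10.05
tool_pos: [0.6343, 0.0075, 0.2791]
tool_rot: [0.678, 3.063, 0.001]
contact_force: [0.5, 0.2, -1.2]
opening: 0.0858
grip_force: 0.0
```

```bash
python3 -c "from m import *;look('pics/s5.png')"
```

```text
(array([634.7,   7. ]), array([161.9, 105.4]), -25.2) plane z= [ 0.00121688 -0.00158411  0.04610026]
10.1 [0.63361276 0.0076059  0.27701507] [-0.71515063  0.30524542 -0.66134436]
```

View pics/s5.png

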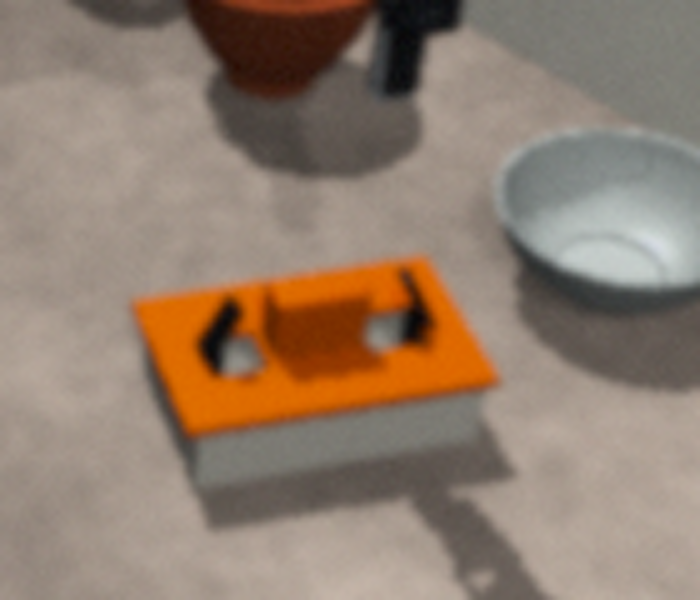

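The lid lies level on the rim with both hook noses over the outer slot edges, at (207,355) and (430,330), and the gripper is clear. I'm handing it in.

```bash
python3 -c "from station import ctrl;print(ctrl.finish_job())"
```

```text
the job is handed in; nothing more can be done
None
```

The orange lid that started farthest right is fully home on the keeper, level on the rim with both hooks showing over the slot edges. I pushed it on with the gripper at about 22 N, released it, and handed the job in at about 10 s; no verdict came back.

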